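# Lean the screen, then hover the prism over the spectrometer table

## Task

First take the white screen out of its wooden rack, lean it centred against the front of the blue rest with its foot on the bench, and let go of it. Then pick up the prism carriage by its orange grip, carry it over the spectrometer's tubes and guard ring, and finish while still holding it level and still about 10 mm above the prism table, centred, its long side parallel to the red line. Never let anything touch the spectrometer or its prism table, and leave the vial, lens and brass weight where they stand.

Things in the scene. Friction and masses are not known exactly. Their poses are not given: they have to be found in the camera images.
- screen: White rigid plastic screen, 110 wide (x) x 6 thick (y) x 160 tall (z) mm, 90 to 180 g. Origin at the centre of its underside. It starts standing upright in the slot of the rack; grip it from above at the middle of its top edge, across the thickness. Both faces are alike.
- screen_top (a point): Centre of the screen's top edge, 160 mm above its origin along its z.
- rack: Fixed wooden rack, 130 (x) x 60 (y) mm, 34 mm high, with a slot along its x, 10 mm wide and 26 mm deep (slot floor 8 mm above the bench), open at both ends. Origin at the centre of its underside.
- rest: Fixed blue steel rest: upright plate 130 wide (x), 12 thick, 80 tall, with a low foot and gussets behind (+y). Origin on the bench, centre of the foot of the plate's front face; -y is the front, facing the telescope. The screen goes in front, its x along the rest's x, leaning towards +y onto the plate's top edge. A lean of 16 degrees puts the foot of its back 23 mm in front of the plate.
- rest_edge (a point): Centre of the top edge of the rest's front face, 80 mm above the bench, on which the screen's back bears.
- carriage: Prism carriage: aluminium base plate 56 (x) x 40 (y) x 8 mm, a green glass prism on it under a black bridge (top at 49 mm, 26 mm wide in y), and on that an orange grip bar 40 long (x), 12 wide (y), from 49 to 75 mm above the underside. Origin at the centre of its underside, z up. 150 to 310 g. Starts standing on the bench. Grip the bar across its 12 mm. A half turn makes no difference.
- spectrometer: Fixed grey spectrometer, origin on the bench on its axis. Foot radius 98, drum radius 85, height 92 mm. Telescope along +y from 72 to 235 mm out, collimator along -y from 72 to 215 mm out; both tubes have their axes 170 mm up, radius up to 16 (top at 186 mm). A black lamp housing 50 mm square, 215 mm tall, stands 240 mm out along -y.
- guard_ring (a point): Centre of the rim of the black guard ring around the prism table, on the spectrometer's axis, 150 mm above the bench; the ring's inner radius is 62, outer 66 mm.
- prism_table: Fixed round aluminium prism table inside the guard ring, on the spectrometer's axis: radius 46 mm, 6 mm thick, its top 130 mm above the bench (20 mm below the guard ring's rim). A red line across its top runs along its x; the table is turned up to 35 degrees either way to the spectrometer. Origin at the centre of its underside.
- table_top (a point): Centre of the prism table's top face; z up, x along the red line.
- vial: Bystander: amber bottle with a white cap, radius 20, height 85 mm, origin at its underside.
- lens: Bystander: lens in a round black cell on a post with a round foot of radius 24 mm, 78 mm tall, origin at its underside.
- weight: Bystander: brass weight with a knob, radius 20, height 54 mm, origin at its underside.
Mind the look-alikes: they are no part of the job. Of the things that look like the screen, the smallest one is meant.

How it is judged (in metres and radians):
On the way, in this order (a step that is already met when the one before it is completed fails the run):
1. the screen leans on the front of the rest, foot on the bench, let go (angle between screen's own z axis and vertical between 0.13 and 0.5 rad and height (world z) of screen below 0.01 m and contact force between screen and rest above 0.02 N and y of screen_top in the frame of rest above 0 m and y of screen in the frame of rest below -0.008 m and x of screen in the frame of rest between -0.03 and 0.03 m and angle between the x axis of screen and the x axis of rest, either way round below 0.17 rad and contact force between screen and the fingers below 0.02 N and contact force between screen and the arm below 0.02 N and linear speed of screen below 0.02 m/s), for 0.4 s.
2. the gripper holds the prism carriage hovering just above the prism table, aligned (z of carriage in the frame of table_top between 0.003 and 0.02 m and horizontal distance between carriage and table_top below 0.01 m and angle between the x axis of carriage and the x axis of prism_table, either way round below 0.14 rad and angle between carriage's own z axis and vertical below 0.12 rad and contact force between carriage and the fingers above 1 N and contact force between carriage and prism_table below 0.02 N and contact force between carriage and spectrometer below 0.02 N and linear speed of carriage below 0.02 m/s), for 0.3 s.
At the end, for the whole second after the job is handed in: Screen let go, foot on bench, leaning 0.13-0.5 rad on the rest's front, within 30 mm of its middle and 0.17 rad of its direction. Carriage gripped, still, underside 3-20 mm above the prism table, centred to 10 mm, within 0.14 rad of the red line, level to 0.12 rad, not touching the table or ring (all of step 1 and all of step 2); the arm keeps its last pose, push and grip.
It fails at once if the spectrometer is touched with more than 0.5 N (contact force between spectrometer and anything else above 0.5 N).
It fails at once if the prism table is touched with more than 0.5 N (contact force between prism_table and anything else above 0.5 N).
It fails at once if the vial is moved or tipped (distance of vial from where it was at the start of the episode above 0.02 m or angle between vial's own z axis and vertical above 0.3 rad).
It fails at once if the lens is moved or tipped (distance of lens from where it was at the start of the episode above 0.02 m or angle between lens's own z axis and vertical above 0.3 rad).
It fails at once if the weight is moved or tipped (distance of weight from where it was at the start of the episode above 0.02 m or angle between weight's own z axis and vertical above 0.3 rad).
It also fails if it takes over 61 s, if anything falls off the work surface, if the arm or the gripper's body presses on something with over 40 N, if the wrist force passes 120 N, or if a joint passes its speed limit or range.

## Robot

A 6-joint arm with a two-finger parallel gripper is mounted at the origin on the work surface. World frame = base frame: x ahead of the robot, y to its left, z up, the work surface at z = 0. Lengths are in mm, angles in rad, forces in N, time in s.
With the tool pointing down it reaches from about 400 to 825 mm from the base axis. Payload 7 kg.
Tool frame: the origin (TCP) lies at the very end of the fingers, on their centre line; the grasp point (between the pads) lies 19 mm behind it; z points along the fingers, y is the line along which they close (so a half turn about z gives the same grasp; the last joint's range is limited). The gripper opens to 88 mm and grips with 3 to 60 N. Pads are 19 mm wide; open, the fingers measure 130 mm over their backs; the gripper's body (78 mm by 193 mm) begins 47 mm behind the grasp point.
Start: joints at [1.529, 0.359, 0.012, 0, -1.224, -0.288], TCP at [218.609, 638.596, 226.561] pointing down, gripper open.
Joint ranges: [-3.07, 3.07], [-1.43, 2.12], [-1.02, 1.25], [-3.03, 1.67], [-3.05, -0], [-3.03, 3.03]. Speed limits (rad/s): [2.39, 2.39, 3.01, 3.14, 3.14, 3.14].

## Interface

Orientations are given as a unit quaternion [x, y, z, w].
In Python, from plant import bot gives the robot as it stands. Calls block until the motion is done:
- bot.move_ptp(position, orientation): joint-space move of the TCP to a pose.
- bot.line_to(position, velocity=150, ori=None): straight line of the TCP; ori=None keeps the orientation; velocity is the mean speed in mm/s.
- bot.move_joints(angles): joint-space move.
- bot.move_gripper(opening, force=None): finger opening in mm; force is the grip in N (None keeps the last); returns when the fingers have stopped.
- bot.pause(seconds).
- bot.solve_ik(position, orientation): joint angles nearest the present ones, or None.
- bot.read_state(): the state.
- bot.camera(name): name is "scene" or "side" or "wrist"; returns the picture (400x640x3 uint8, red, green, blue); there is no depth.
- bot.get_calibration(name): a dict with "fx", "fy", "cx", "cy" (pixels), "view" (4x4, takes a point from world to camera coordinates); the wrist camera has in their place "T_tool_cam" (4x4, takes a point from camera to tool coordinates, whose origin is the TCP and whose axes are the flange's). Camera axes: x right, y up, looking along -z (the intrinsics and any distortion apply to the point x, -y, -z); pixel columns grow to the right and rows downward; lengths in mm; the calibration is good to about 2 mm. The wrist camera is an equidistant fisheye: a pixel r from the principal point sees the ray r / f radians off the axis. A picture is of the moment at which its call begins: read the wrist's pose just before it. get_calibration takes no time and is no camera call.
A pose or a line that the arm cannot do raises bot.Unreachable and nothing moves.
- bot.close_job(): hands the job in; it is judged then, once.
The state is a dict: "t": time; "joint_pos": joint angles; "qvel": joint speeds; "tau": joint torques, N m; "tcp_pos": TCP position; "eef_rot": TCP orientation; "contact_force": force on the tool from outside, world axes, zero at the start; "moment": the same for the moment, N m; "width": finger opening in mm; "finger_force": force on a finger pad.
Only numpy, scipy, OpenCV 4.12 (cv2) and the standard library are available. Lean on these libraries where they do the work, as an engineer would, in place of code of your own. Each camera call takes 0.05 s, during which the arm holds its last target. There are 200 camera calls.

## Working session

There is one attempt and no reset: what is moved stays moved. The work goes in short steps, each a Python script; the robot and the scene stay as the last script left them, time stands still between calls to the robot, and variables do not carry over. Pictures are saved under pics/ and viewed, at most 10 in all, crops included, and the job is handed in when it is done.

```bash
ls; mkdir -p pics; python3 - <<'E'
from plant import bot
import cv2, numpy as np, json
for n in ("scene","side","wrist"):
    s=bot.read_state(); im=bot.camera(n); cv2.imwrite(f"pics/{n}0.png",im[:,:,::-1])
    c=bot.get_calibration(n); print(n,{k:np.round(np.array(v),4).tolist() for k,v in c.items()})
print(s)
a=cv2.imread("pics/scene0.png");cv2.imwrite("pics/scene0b.png",cv2.resize(a,(800,500),interpolation=cv2.INTER_CUBIC))
E
```

```text
pics
scene {'fx': 450.042, 'fy': 450.042, 'cx': 316.5014, 'cy': 195.2449, 'view': [[0.6125, 0.7904, -0.0102, -267.5924], [-0.6736, 0.5286, 0.5165, 273.7565], [0.4136, -0.3094, 0.8562, -1522.3481], [0.0, 0.0, 0.0, 1.0]]}
side {'fx': 413.7978, 'fy': 413.7978, 'cx': 318.6814, 'cy': 197.5102, 'view': [[0.9386, -0.345, 0.0103, -456.4577], [0.2247, 0.6333, 0.7406, -150.0332], [-0.262, -0.6928, 0.6719, -979.6829], [0.0, 0.0, 0.0, 1.0]]}
wrist {'fx': 309.7069, 'fy': 309.7069, 'cx': 318.291, 'cy': 198.5965, 'T_tool_cam': [[-0.0006, 0.9624, 0.2717, 73.399], [1.0, 0.0005, 0.0005, 0.5992], [0.0003, 0.2717, -0.9624, -157.9391], [0.0, 0.0, 0.0, 1.0]]}
{'t': 0.1, 'joint_pos': array([ 1.52913764e+00,  3.59330325e-01,  1.11891723e-02, -3.09402722e-04,
       -1.22409809e+00, -2.88093357e-01]), 'qvel': array([ 6.29290041e-04, -6.74805472e-04,  1.88175310e-03,  3.97765058e-04,
       -9.10385643e-06,  2.34889557e-03]), 'tau': array([-2.94195153e-03, -5.84161162e+01,  2.93750954e+01,  7.01545447e+00,
        1.02027258e-02, -5.37415565e-05]), 'tcp_pos': array([218.45960785, 638.22891008, 225.72331819]), 'eef_rot': array([ 9.86429798e-01, -1.64181949e-01, -5.56843913e-05,  7.33866368e-04]), 'contact_force': array([-0.0666604 ,  0.96523293, -0.06129317]), 'moment': array([ 0.00438229, -0.02725703,  0.0081932 ]), 'finger_force': 0.0, 'width': 87.38539709738804}
```

View pics/scene0.png

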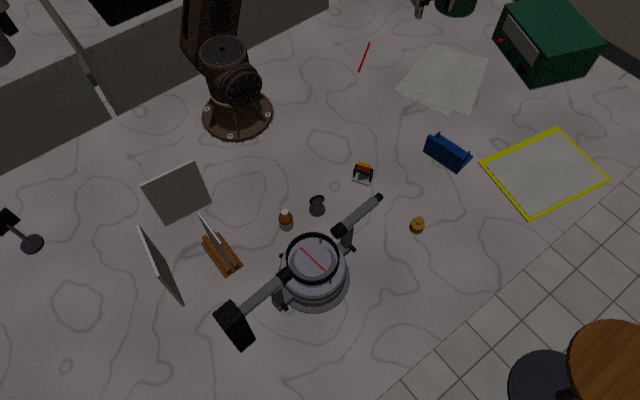

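View pics/side0.png

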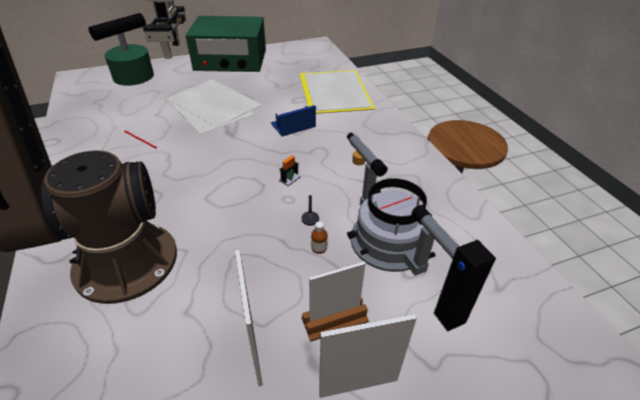

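Scene picture: robot base (237,114), wooden rack (222,255) with a white screen in it (215,238), blue rest (448,153), carriage (363,172), spectrometer (313,262), vial (286,217), lens (317,203), weight (417,226). 
Side picture: the same screen in the rack at (337,295), rest (296,121), carriage (290,170).
Screen candidates are the plate at scene (178,192), the plate at (160,265), and the smaller one in the rack at (215,238). I choose the rack one because it is the smallest and stands in the slot. I'll check it in a close crop.

```bash
python3 - <<'E'
import cv2, numpy as np
a=cv2.imread("pics/scene0.png");b=cv2.imread("pics/side0.png")
def crop(im,x,y,w,h,W,H): 
    c=cv2.resize(im[y:y+h,x:x+w],(W,H),interpolation=cv2.INTER_CUBIC)
    for k in range(0,w,10): cv2.line(c,(k*W//w,0),(k*W//w,8 if k%50 else 16),(0,0,255),1)
    for k in range(0,h,10): cv2.line(c,(0,k*H//h),(8 if k%50 else 16,k*H//h),(0,0,255),1)
    return cv2.convertScaleAbs(c,alpha=1.2)
top=np.hstack([crop(a,190,200,80,60+20,300,300),crop(b,290,250,100,100,300,300),crop(a,345,155,40,60,200,300)])
bot_=np.hstack([crop(a,415,120,70,70,300,300),crop(b,265,95,70,70,300,300),crop(b,275,150,40,60,200,300)])
cv2.imwrite("pics/comp1.png",np.vstack([top,bot_]))
E
```

```text
(no output)
```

View pics/comp1.png

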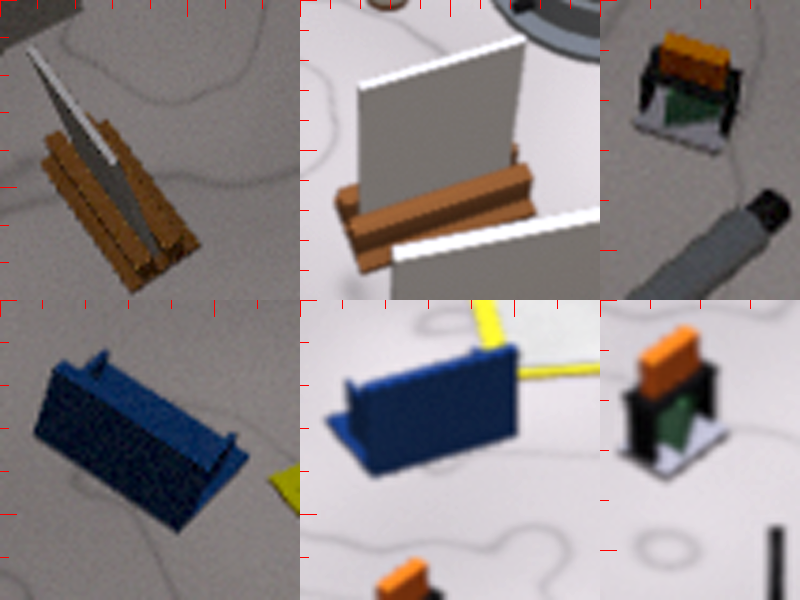

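```bash
cat > h.py <<'E'
import numpy as np, cv2
from plant import bot
def ray(name,px,T=None):
    "origin, unit direction in world of pixels (N,2); T: world-from-tool for the wrist"
    c=bot.get_calibration(name); p=np.atleast_2d(np.asarray(px,float))
    u=np.c_[(p[:,0]-c["cx"])/c["fx"],-(p[:,1]-c["cy"])/c["fy"]]
    if name=="wrist":
        r=np.linalg.norm(u,axis=1); d=np.c_[u*np.sinc(r/np.pi)[:,None],-np.cos(r)]; M=T@np.array(c["T_tool_cam"])
    else: d=np.c_[u,-np.ones(len(u))]; M=np.linalg.inv(np.array(c["view"]))
    d=d@M[:3,:3].T; return M[:3,3],d/np.linalg.norm(d,axis=1)[:,None]
def onplane(name,px,z,T=None):
    o,d=ray(name,px,T); return o+d*((z-o[2])/d[:,2])[:,None]
def tri(pa,pb,a="scene",b="side"):
    oa,da=ray(a,pa); ob,db=ray(b,pb); out=[]
    for u,v in zip(da,db):
        s,t=np.linalg.lstsq(np.c_[u,-v],ob-oa,rcond=None)[0]; P,Q=oa+s*u,ob+t*v
        out.append(np.r_[(P+Q)/2,np.linalg.norm(P-Q)])
    return np.array(out)
def toolT(s=None):
    from scipy.spatial.transform import Rotation as R
    s=s or bot.read_state(); M=np.eye(4); M[:3,:3]=R.from_quat(s["eef_rot"]).as_matrix(); M[:3,3]=s["tcp_pos"]; return M
def down(yaw):
    "tool pointing down, closing line (tool y) at world angle yaw"
    from scipy.spatial.transform import Rotation as R
    y=np.array([np.cos(yaw),np.sin(yaw),0]); z=np.array([0,0,-1.]); return R.from_matrix(np.c_[np.cross(y,z),y,z]).as_quat()
E
python3 - <<'E'
from h import *
np.set_printoptions(precision=1,suppress=True)
print("scr",tri([(197.5,212.8),(220.7,242.7)],[(310,278.3),(364.3,263.3)]),tri([(197.5,212.8),(220.7,242.7)],[(364.3,263.3),(310,278.3)]))
print("rest TL TR BL BR",tri([(427.8,135.2),(464,159.7),(423.6,151),(457,173.7)],[(278.5,116),(315.6,107.1),(282.5,135.8),(315.6,126.5)]))
print("grip",tri([(364,164.8)],[(288.8,159.4)]))
print("scene corner plane75",onplane("scene",[(358.4+.0,161.6),(371,164.6),(370.4,168),(357,165)],75))
S=cv2.imread("pics/scene0.png").astype(int);D=cv2.imread("pics/side0.png").astype(int)
red=lambda m:((m[...,2]>1.8*m[...,1])&(m[...,2]>1.8*m[...,0])&(m[...,2]>90)&(abs(m[...,1]-m[...,0])<50)).astype(np.uint8)
for n,m,(x,y,w,h) in (("scene",S,(290,235,50,45)),("side",D,(370,185,60,40))):
    k=red(m)[y:y+h,x:x+w]; p=np.argwhere(k)[:,::-1]+[x,y]; P=onplane(n,p,130)[:,:2]; c=P.mean(0)
    v=np.linalg.svd(P-c)[2][0]; t=(P-c)@v; print(n,len(p),"red c",c,"mid",c+v*(t.max()+t.min())/2,"len",np.ptp(t),"yaw",np.arctan2(v[1],v[0]))
for n,l in (("vial","286,208"),("lens","317,196"),("weight","417,218")): print(n,onplane("scene",[eval(l)],{"vial":85,"lens":78,"weight":54}[n]))
a=S.astype(np.uint8)[215:320,255:395]; cv2.imwrite("pics/c2.png",cv2.resize(a,(800,600),interpolation=cv2.INTER_CUBIC))
# orange bar mask rays
for n,m,(x,y,w,h) in (("scene",S,(345,155,40,30)),("side",D,(275,150,30,30))):
    k=(m[...,2]>1.5*m[...,1])&(m[...,1]>1.5*m[...,0])&(m[...,2]>80); p=np.argwhere(k[y:y+h,x:x+w])[:,::-1]+[x,y]; print(n,len(p),p.mean(0),p.min(0),p.max(0),onplane(n,[p.mean(0)],64))
E
```

```text
scr [[ 353.3 -313.1  166.6    1.3]
 [ 460.3 -311.4  163.8    1.8]] [[ 419.5 -341.6  243.2   50.1]
 [ 390.2 -279.    76.1   61.7]]
rest TL TR BL BR [[492.3 389.1  72.5   3.2]
 [624.3 406.8  71.4   0.4]
 [499.  383.7   0.4   0.6]
 [623.7 404.9  -2.4   0.5]]
grip [[455.6 163.2  70.    0.7]]
scene corner plane75 [[438.9 155.5  75. ]
 [469.9 177.5  75. ]
 [477.9 168.1  75. ]
 [445.6 144.3  75. ]]
scene 55 red c [ 620.  -152.2] mid [ 618.9 -152.4] len 85.08133548344023 yaw 0.11717056411774751
side 38 red c [ 616.6 -152.2] mid [ 618.4 -152. ] len 83.24120542274397 yaw -3.020425972171967
vial [[ 439.6 -106.9   85. ]]
lens [[458.4 -13.9  78. ]]
weight [[674.6 169.5  54. ]]
scene 43 [363.9 164.6] [358 162] [370 167] [[451.8 166.9  64. ]]
side 98 [288.4 161.9] [283 156] [294 168] [[453.4 159.5  64. ]]
```

```bash
cat >> h.py <<'E'
def best(pos,yaw,q=None):
    "of the two half turns the one with the smaller |j6|"
    c=[(down(y),bot.solve_ik(pos,down(y))) for y in (yaw,yaw+np.pi)]
    c=[k for k in c if k[1] is not None]; return min(c,key=lambda k:abs(k[1][5]))[0]
def snap(name):
    s=bot.read_state(); im=bot.camera("wrist"); cv2.imwrite(f"pics/{name}.png",im[:,:,::-1]); np.save(f"pics/{name}.npy",toolT(s)); return s
E
python3 - <<'E'
from h import *
np.set_printoptions(precision=1,suppress=True)
print("plateA",tri([(140,186),(194,160)],[(258,382),(237,253)]),tri([(140,186),(194,160)],[(237,253),(258,382)]))
print("plateB",tri([(138,227),(184,305)],[(320,358),(414,320)]))
print("tele tip, lamp top",onplane("scene",[(378,196)],170),onplane("scene",[(228,312)],215))
for nm,p,y in (("rest",(545,330,300),.13+np.pi/2),("car",(456,162,230),.626+np.pi/2),("table",(619,-152,380),.118+np.pi/2),("scr",(407,-312,330),.016+np.pi/2)):
    bot.move_ptp(p,best(p,y)); bot.pause(.3); s=snap("w_"+nm); print(nm,s["t"],s["tcp_pos"],s["joint_pos"].round(2))
ims=[cv2.resize(cv2.imread(f"pics/w_{n}.png"),(400,250),interpolation=cv2.INTER_AREA) for n in ("rest","car","table","scr")]
cv2.imwrite("pics/comp2.png",np.vstack([np.hstack(ims[:2]),np.hstack(ims[2:])]))
E
```

```text
plateA [[ 205.  -420.9  152.3   70.4]
 [ 239.  -246.4  209.3    1.8]] [[ 257.2 -369.3  301.3   79.3]
 [ 192.1 -314.9   71.4  198.2]]
plateB [[ 312.1 -456.6  179.5   16.6]
 [ 513.8 -445.3  123.7   33.8]]
tele tip, lamp top [[599.1  75.8 170. ]] [[ 634.6 -388.2  215. ]]
rest 2.1167 [544.7 330.5 299.8] [ 0.8  0.3  0.  -0.  -1.4  0.8]
car 3.2917 [456.3 162.6 229.9] [ 0.8  0.  -0.4  0.  -1.1  1.4]
table 6.15 [ 619.  -151.8  380. ] [ 0.1  0.2  0.2 -0.  -1.5 -1.5]
scr 7.55 [ 407.8 -311.6  329.8] [-0.3  0.  -0.2  0.  -1.4 -1.3]
```

View pics/comp2.png

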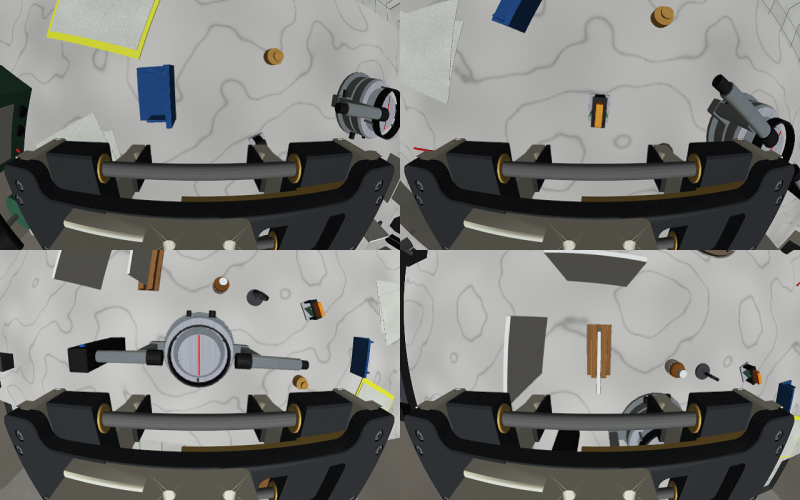

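Wrist composite: rest at top-left (157,95), carriage with its orange bar at (598,110), prism table with red line at (198,355), and the screen in its rack at (598,360). The larger plates at (525,355) and (595,265) are the look-alikes. Next I'll refine on zooms.

```bash
python3 - <<'E'
from h import *
np.set_printoptions(precision=1,suppress=True)
def crop(n,x,y,w,h,W=400,H=300):
    c=cv2.resize(cv2.imread(f"pics/w_{n}.png")[y:y+h,x:x+w],(W,H),interpolation=cv2.INTER_CUBIC)
    for k in range(0,w,10): cv2.line(c,(k*W//w,0),(k*W//w,8 if k%50 else 16),(0,0,255),1)
    for k in range(0,h,10): cv2.line(c,(0,k*H//h),(8 if k%50 else 16,k*H//h),(0,0,255),1)
    return c
cv2.imwrite("pics/comp3.png",np.vstack([np.hstack([crop("rest",180,90,160,120),crop("car",280,130,80,60)]),np.hstack([crop("table",240,90,160,120),crop("scr",260,100,160,120)])]))
def load(n): return cv2.imread(f"pics/w_{n}.png").astype(int),np.load(f"pics/w_{n}.npy")
m,T=load("car"); k=(m[...,2]>1.5*m[...,1])&(m[...,1]>1.3*m[...,0])&(m[...,2]>80); k[:130]=0;k[190:]=0;k[:,:280]=0;k[:,360:]=0
br=k&(m[...,2]>180)
p=np.argwhere(k)[:,::-1]; print(len(p),br.sum(),p.min(0),p.max(0)); r=cv2.minAreaRect(onplane("wrist",p,75,T)[:,:2].astype(np.float32)); print("bar z75",r)
m,T=load("table"); k=(m[...,2]>1.8*m[...,1])&(m[...,2]>1.8*m[...,0])&(m[...,2]>90); k[:90]=0;k[210:]=0;k[:,:240]=0;k[:,400:]=0
P=onplane("wrist",np.argwhere(k)[:,::-1],130,T)[:,:2]; c=P.mean(0); v=np.linalg.svd(P-c)[2][0]; t=(P-c)@v; print("red",len(P),c,c+v*(t.max()+t.min())/2,np.ptp(t),np.arctan2(v[1],v[0]))
m,T=load("rest"); k=((m[...,0]>1.4*m[...,1])&(m[...,0]>1.6*m[...,2])).astype(np.uint8); k[:90]=0;k[215:]=0;k[:,:180]=0;k[:,340:]=0
c=max(cv2.findContours(k,0,1)[0],key=cv2.contourArea); print("rest cont",cv2.approxPolyDP(c,2.5,True)[:,0].tolist())
m,T=load("scr"); k=(m.min(-1)>200).astype(np.uint8); k[:100]=0;k[240:]=0;k[:,:290]=0;k[:,350:]=0
c=max(cv2.findContours(k,0,1)[0],key=cv2.contourArea); p=np.argwhere(k)[:,::-1]; print("white",len(p),cv2.minAreaRect(onplane("wrist",c[:,0],168,T)[:,:2].astype(np.float32)), cv2.boundingRect(c))
E
```

```text
97 27 [312 163] [325 189]
bar z75 ((462.9799499511719, 168.12937927246094), (27.6063232421875, 12.666641235351562), 31.79096031188965)
red 176 [ 615.6 -153. ] [ 618.6 -152.6] 85.88587848920874 0.12401408568467587
rest cont [[219, 109], [225, 191], [265, 194], [266, 203], [274, 204], [280, 191], [277, 106], [261, 104]]
white 460 ((406.8130187988281, -313.05487060546875), (5.079330921173096, 108.25956726074219), 89.98965454101562) (315, 131, 6, 100)
```

View pics/comp3.png

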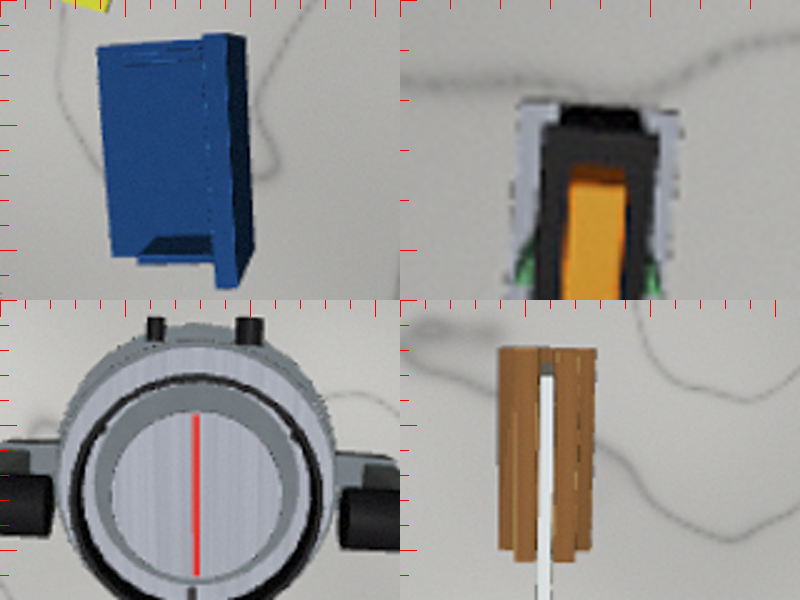

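The zooms show the rest's front top edge at wrist px (272,104)-(275,204), its front foot at (278,104)-(282,189), the carriage bar clear at about (319,180), the red line on the table, and the screen standing alone in the rack slot.

```bash
python3 - <<'E'
from h import *
np.set_printoptions(precision=2,suppress=True)
T=np.load("pics/w_rest.npy"); a=onplane("wrist",[(272,104.4),(275.2,204)],80,T); b=onplane("wrist",[(278.4,104.4),(281.6,189.2)],0,T)
for q in (a,b): d=q[0]-q[1]; print("rest",q[:,:2].tolist(),q.mean(0),np.linalg.norm(d),np.arctan2(d[1],d[0]))
m=cv2.imread("pics/w_car.png").astype(int);T=np.load("pics/w_car.npy")
k=(m[...,2]>1.5*m[...,1])&(m[...,1]>1.3*m[...,0]); k[:130]=0;k[225:]=0;k[:,:280]=0;k[:,360:]=0
for th in (80,190):
    p=np.argwhere(k&(m[...,2]>th))[:,::-1]; print(th,len(p),p.min(0),p.max(0),cv2.minAreaRect(onplane("wrist",p,75,T)[:,:2].astype(np.float32)))
up=np.array([0,0,1.])
for p,y in (((406.8,-313,134),0.),((560,385,140),.13)): print([None if (j:=bot.solve_ik(p,down(y+h))) is None else j.round(2) for h in (np.pi/2,-np.pi/2)])
E
```

```text
rest [[621.6597566593712, 397.6496206049922], [497.1928129847877, 380.5767477896273]] [559.43 389.11  80.  ] 125.63241243350207 0.13631723800877485
rest [[623.5953142150926, 400.252465184926], [496.66051399089554, 381.3763528646996]] [560.13 390.81   0.  ] 128.33063205752015 0.1476253070149032
80 156 [311 163] [325 203] ((456.5675964355469, 164.15249633789062), (42.69865417480469, 12.66868782043457), 31.802284240722656)
190 44 [312 168] [324 203] ((454.9424743652344, 162.62850952148438), (37.734718322753906, 10.9431734085083), 31.64544105529785)
[array([-0.27,  0.18, -0.47,  0.  , -0.93, -1.3 ]), array([-0.27,  0.18, -0.47,  0.  , -0.93,  1.84])]
[array([ 0.89,  0.43, -0.09,  0.  , -1.06, -2.33]), array([ 0.89,  0.43, -0.09,  0.  , -1.06,  0.81])]
```

```bash
cat > lean.py <<'E'
from h import *
from scipy.spatial.transform import Rotation as R
REST=np.array([559.8,391.5,0]); YAW=.138; TH=np.radians(16); L=126
ax=np.array([np.cos(YAW),np.sin(YAW),0]); ay=np.array([-ax[1],ax[0],0]); uz=np.array([0,0,1.])
ql=(R.from_rotvec(-TH*ax)*R.from_quat(down(YAW+np.pi/2))).as_quat()
org=REST+ay*(-24.5-3*np.cos(TH))+uz*3*np.sin(TH)
tcp=org+L*(ay*np.sin(TH)+uz*np.cos(TH))
E
python3 - <<'E'
from lean import *
np.set_printoptions(precision=2,suppress=True)
print(tcp,[bot.solve_ik(tcp+uz*h,ql) for h in (0,100,230)])
P=np.array([406.8,-313,134]); q=down(np.pi/2)
bot.line_to(P,ori=q); bot.move_gripper(0,25); s=bot.read_state(); print(s["width"],s["finger_force"],s["tcp_pos"],s["contact_force"],s["t"])
bot.line_to(P+[0,0,40],velocity=60); s=bot.read_state(); print(s["width"],s["finger_force"],s["contact_force"])
bot.line_to(P+[0,0,240],velocity=200); s=snap("held"); print(s["width"],s["contact_force"],s["t"],s["joint_pos"])
im=cv2.imread("pics/held.png"); cv2.imwrite("pics/side1.png",bot.camera("side")[:,:,::-1]); cv2.imwrite("pics/c3.png",np.vstack([im,cv2.imread("pics/side1.png")])[::1,::1][:,:])
E
```

```text
[558.79 398.78 121.95] [array([ 1.  ,  0.54, -0.05,  0.19, -1.2 , -2.53]), array([ 1.  ,  0.48,  0.08,  0.18, -1.39, -2.49]), array([ 1.  ,  0.43,  0.29,  0.18, -1.65, -2.44])]
5.745817227071535 25.000396370887756 [ 406.81 -312.98  133.99] [0.11 0.04 0.24] 10.3
5.4047360392206425 24.9995756149292 [ 0.04  0.95 -1.46]
5.604363638493333 [-0.23  0.52 -2.22] 12.2667 [-0.27  0.03 -0.08 -0.   -1.47 -1.3 ]
```

```bash
python3 - <<'E'
from lean import *
np.set_printoptions(precision=2,suppress=True)
bot.move_ptp([450,40,385],down(.07+np.pi/2)); bot.move_ptp(tcp+uz*230,ql)
bot.line_to(tcp+uz*40,velocity=200); bot.line_to(tcp+uz*6,velocity=40); bot.pause(.3); s=bot.read_state(); f0=s["contact_force"]; print(s["t"],s["width"],f0,s["joint_pos"])
for h in np.arange(4.5,-6.1,-1.5):
    bot.line_to(tcp+uz*h,velocity=15); s=bot.read_state(); f=s["contact_force"]-f0
    print(h,f,s["tcp_pos"][2]-tcp[2])
    if f[2]>3: break
print(s["t"]); s=snap("lean0")
for n in ("side","scene"): cv2.imwrite(f"pics/{n}2.png",bot.camera(n)[:,:,::-1])
a=cv2.imread("pics/scene2.png")[50:200,380:540];b=cv2.imread("pics/side2.png")[40:150,240:360]
cv2.imwrite("pics/c4.png",np.hstack([cv2.resize(a,(400,375),interpolation=2),cv2.resize(b,(400,375),interpolation=2)]))
E
```

```text
17.5167 5.7196299878876395 [ 0.6   0.32 -1.18] [ 1.    0.54 -0.04  0.19 -1.21 -2.52]
4.5 [-0.68 -0.62 -0.79] 4.32123275036885
3.0 [ 0.34  0.12 -0.6 ] 2.8623384822610376
1.5 [-0.39 -0.3  -1.1 ] 1.3327256511784071
0.0 [ 0.03 -1.2  -0.19] 0.028571209037295375
-1.5 [-1.67 -0.9   7.17] -0.16168089678004094
18.7667
```

View pics/c4.png

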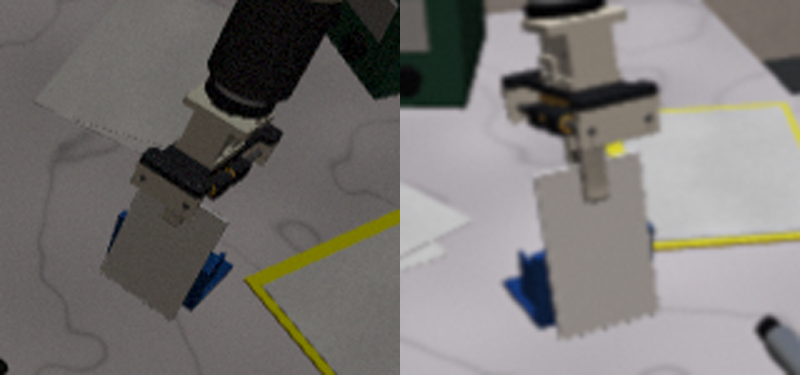

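The screen stands tilted in front of the rest, its foot on the bench (contact at the predicted height), with the rest visible evenly on both sides. Now I'll release it, retreat along the tool axis and check.

```bash
python3 - <<'E'
from lean import *
np.set_printoptions(precision=2,suppress=True)
bot.line_to(tcp-uz*.3,velocity=15)
bot.move_gripper(26); bot.pause(.3)
back=ay*np.sin(TH)+uz*np.cos(TH)
bot.line_to(tcp+back*60,velocity=100); bot.line_to(tcp+back*200,velocity=250); s=snap("lean1"); print(s["t"],s["contact_force"])
for n in ("side","scene"): cv2.imwrite(f"pics/{n}3.png",bot.camera(n)[:,:,::-1])
a=cv2.imread("pics/scene3.png")[80:200,390:518];b=cv2.imread("pics/side3.png")[40:145,250:362]
cv2.imwrite("pics/c5.png",np.hstack([cv2.resize(a,(400,375),interpolation=2),cv2.resize(b,(400,375),interpolation=2)]))
E
```

```text
21.525 [-0.76  0.63 -0.76]
```

View pics/c5.png

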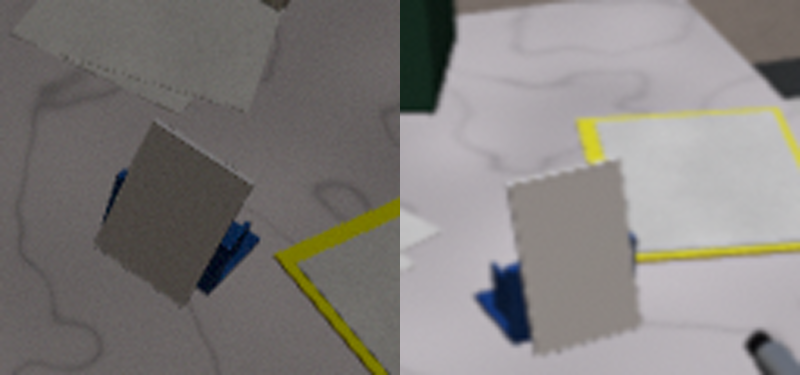

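The screen leans on the rest by itself: scene corners (440,119),(471,139),(420,158),(450,178), side corners (280,92),(312,85),(288,139),(317,131). I'll triangulate those, then move to the carriage and look again from close up.

```bash
python3 - <<'E'
from lean import *
np.set_printoptions(precision=2,suppress=True)
t=tri([(439.6,119),(471,139.2),(420.4,158.4),(449.8,178.2)],[(280.2,91.8),(311.6,84.8),(287.8,139.4),(317.2,131)]); print(t)
top,bt=t[:2,:3].mean(0),t[2:,:3].mean(0)
for p in (top,bt): print("rest frame",(p-REST)@ax,(p-REST)@ay,p[2])
print("lean",np.arctan2((top-bt)@ay,(top-bt)[2]),"yaw",np.arctan2(*(t[3]-t[2])[[1,0]]),np.arctan2(*(t[1]-t[0])[[1,0]]))
y=.553+np.pi/2; p=[455.3,163,230]; q=best(p,y)
bot.move_gripper(60)
bot.move_ptp([440,175,260],q); bot.move_ptp([445,153,200],q); bot.pause(.3); s=snap("car2"); print(s["t"],s["tcp_pos"],s["joint_pos"])
m=cv2.imread("pics/car2.png").astype(int);T=np.load("pics/car2.npy")
k=(m[...,2]>1.5*m[...,1])&(m[...,1]>1.3*m[...,0]);k[:100]=0;k[245:]=0;k[:,:220]=0;k[:,420:]=0
for th in (80,190):
    P=np.argwhere(k&(m[...,2]>th))[:,::-1]; print(th,len(P),P.min(0),P.max(0),cv2.minAreaRect(onplane("wrist",P,75,T)[:,:2].astype(np.float32)))
cv2.imwrite("pics/c6.png",cv2.resize(cv2.imread("pics/car2.png")[100:260,220:420],(600,480),interpolation=2))
E
```

```text
[[505.49 402.2  149.34   2.13]
 [613.4  416.61 149.21   0.56]
 [510.97 358.69  -2.08   3.06]
 [620.34 377.27  -3.85   1.69]]
rest frame 2.1124459381759557 17.784259730243285 149.2782694913486
rest frame 2.5654949962861546 -24.099337153768783 -2.968165003376498
lean 0.2684628582580106 yaw 0.1683018410643952 0.13277213315340824
26.3083 [445.61 153.83 201.32] [ 0.75  0.04 -0.46  0.   -1.07  1.37]
80 169 [310 155] [322 198] ((456.7440490722656, 162.8067169189453), (41.21266555786133, 11.428618431091309), 31.685848236083984)
190 70 [310 158] [321 198] ((455.30206298828125, 162.47201538085938), (38.40690612792969, 10.469161033630371), 31.686094284057617)
```

View pics/c6.png

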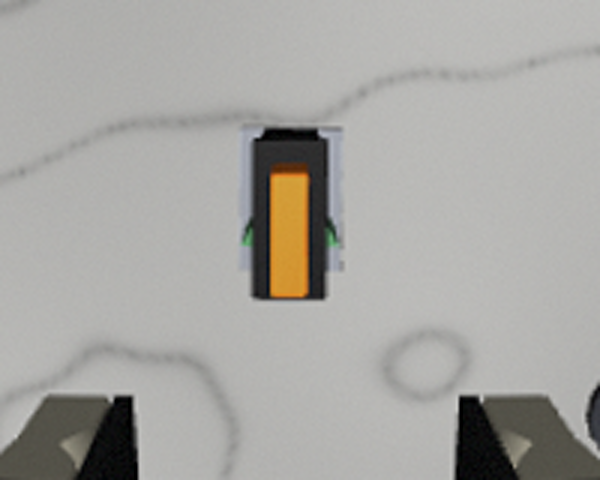

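The bar is seen cleanly at (289,235) in the crop, centre (455.3,162.6), yaw 0.553, matching the earlier figures. The screen leans 0.27 rad and is 2 mm off centre. Now I'll grip the carriage, lift it and carry it to above the table.

```bash
python3 - <<'E'
from h import *
np.set_printoptions(precision=2,suppress=True)
p=np.array([455.3,162.6,51.5]); q=best(p,.553+np.pi/2)
bot.line_to(p+[0,0,60],ori=q); bot.line_to(p,velocity=80); bot.move_gripper(0,40); s=bot.read_state(); print(s["t"],s["width"],s["finger_force"],s["tcp_pos"],s["contact_force"])
bot.line_to(p+[0,0,30],velocity=60); s=bot.read_state(); print(s["width"],s["contact_force"])
bot.line_to(p+[0,0,245],velocity=180)
y0=.553+np.pi/2 if np.abs(np.dot(q,down(.553+np.pi/2)))>.99 else .553-np.pi/2
y1=y0-.553+.124; t=np.array([618.6,-152.6,297]); j=bot.solve_ik(t,down(y1)); print("j",j)
bot.move_ptp(t,down(y1)); bot.pause(.3); s=snap("above"); print(s["t"],s["tcp_pos"],s["joint_pos"],s["width"],s["finger_force"])
for n in ("side","scene"): cv2.imwrite(f"pics/{n}4.png",bot.camera(n)[:,:,::-1])
a=cv2.imread("pics/side4.png")[60:260,320:480];b=cv2.imread("pics/above.png")[130:290,220:420]
cv2.imwrite("pics/c7.png",np.hstack([cv2.resize(a,(320,400),interpolation=2),cv2.resize(b,(480,400),interpolation=2)]))
E
```

```text
28.8333 11.549571972967257 39.988762736320496 [455.32 162.59  51.49] [-0.83  0.61  0.64]
12.068277489146022 [ 0.37 -0.03 -1.01]
j [ 0.06  0.26  0.03  0.   -1.34  1.63]
32.4583 [ 618.65 -151.65  297.37] [ 0.07  0.26  0.03 -0.   -1.34  1.63] 11.599305803639075 39.98845338821411
```

View pics/c7.png

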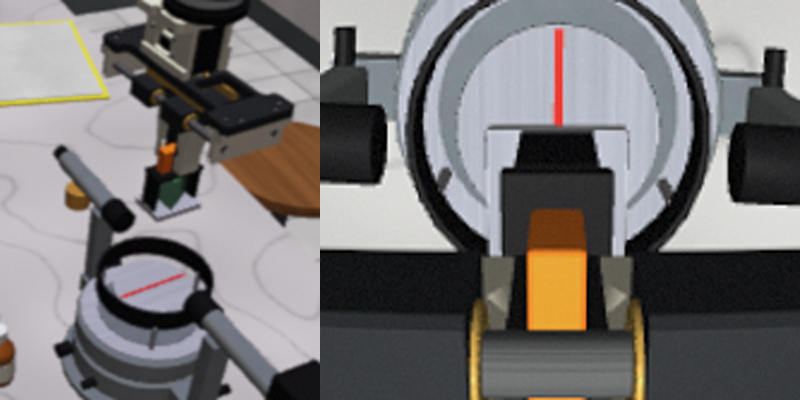

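The carriage is held level, its base edge square to the red line: base far corners at wrist px (291,183) and (348,183), line at px x≈319. I'll check that edge's offset, then descend.

```bash
python3 - <<'E'
from h import *
np.set_printoptions(precision=2,suppress=True)
T=np.load("pics/above.npy"); P=onplane("wrist",[(290.8,182.9),(347.9,182.9)],T[2,3]-43.5,T); loc=(np.linalg.inv(T)@np.c_[P,[1,1]].T).T; print("base edge in tool (want x=+-28,y=-+20)",loc[:,:3])
t=np.array([618.6,-152.6,0]); z=130+10.5+51.5
bot.line_to(t+[0,0,230],velocity=100); bot.line_to(t+[0,0,z],velocity=40); bot.pause(.8); s=snap("fin"); print(s["t"],s["tcp_pos"],s["contact_force"],s["width"],s["finger_force"],abs(s["qvel"]).max())
for n in ("side","scene"): cv2.imwrite(f"pics/{n}5.png",bot.camera(n)[:,:,::-1])
a=cv2.imread("pics/side5.png")[130:280,320:470];b=cv2.imread("pics/fin.png")[110:270,240:400];c=cv2.imread("pics/side5.png")[60:210,240:390]
cv2.imwrite("pics/c8.png",np.hstack([cv2.resize(i,(266,400),interpolation=2) if 0 else cv2.resize(i,(266,266),interpolation=2) for i in (a,b,c)]))
E
```

```text
base edge in tool (want x=+-28,y=-+20) [[ 27.19 -17.84  43.52]
 [ 27.17  20.35  43.52]]
35.325 [ 618.63 -152.58  191.99] [ 0.14 -0.36 -1.78] 11.710679146035943 39.988372921943665 0.001834233161171133
```

View pics/c8.png

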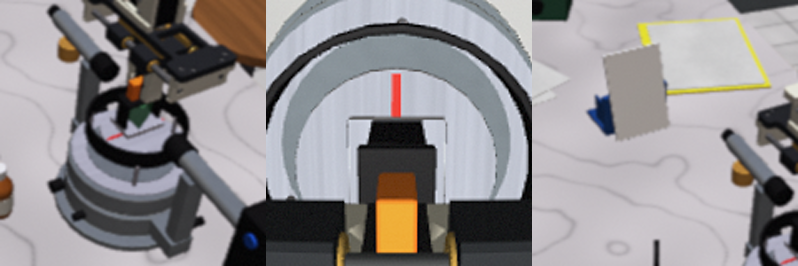

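The carriage hovers centred inside the ring with the red line running out from the middle of its edge (396,95). The screen still leans on the rest (635,90). I'll hand it in.

```bash
python3 -c "
from plant import bot
print(bot.close_job())"
```

```text
the job is handed in; nothing more can be done
None
```

The job is handed in at about 35 s on the robot's clock, but no verdict came back: the screen leans on the rest at about 0.27 rad, 2 mm off centre and let go, and the carriage is held still and level about 10.5 mm above the prism table, within about 1 mm of centre and square to the red line.

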